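# Take the combination lock off the coffee bar's cash chest and hold it out

## Task

The cash chest on the coffee counter is on day lock, so only the last part of the combination is left to dial: turn the padlock's black dial, feeling for the clicks, until its red mark has clicked into the notch opposite the black pointer on the lock's body. Then pull the straight shackle fully out by its knob while the lock still sits on the hasp, lift the lock off the staple and hold it up level, dial on top, at least 12 cm above where it sat, ready to be handed over: finish while still holding it there in the gripper, with the shackle left fully out. Keep the chest's lid shut, and leave the sanitiser, the stack of cups and the tamper where they stand.

Things in the scene. Friction and masses are not known exactly. Their poses are not given: they have to be found in the camera images.
- lock: straight-shackle combination padlock: steel block 40 mm (x) by 72 mm (y) by 38 mm high (z), 0.37 to 0.65 kg, dial on top, shackle bolt along y. Origin: centre of the underside, z up. An 8 mm slot across the underside (30 mm deep) sits over the staple with 1-2 mm play: it cannot turn, nor be lifted while the bolt is through the staple. Stands loose on the hasp strap, 3 mm above the chest's top.
- dial (a joint): dial angle (rad), anticlockwise from above; 0 = red mark at the pointer, the opening notch. Ten notches 0.628 rad apart; a sprung ball draws the dial into the nearest (about 0.04 N m to pass one), so let go it rests within 0.05 rad of one. Starts one to three notches anticlockwise (0.6 to 1.9): the short way is clockwise, the value falls to 0. No stops within a turn and more.
- dial_grip (a point): on the dial's axis, 10 mm above the lock's top face, 48 mm above its underside; turns with the dial. The dial is a round black knob on the centre of the block, 37 mm across at the foot, 34 mm at the top, 16 mm high; its flat top is 8 mm above this point (56 mm above the underside).
- dial_mark (a point): outer end of the red mark on the dial's top: a 3.5 mm wide red bar from the centre to the rim (the other nine marks are short and white); 17 mm from the axis, 56 mm above the lock's underside
- pointer (a point): fixed on the lock: the point over the dial's rim at which the black pointer aims and to which dial_mark must come. The pointer is a small black T on the steel top, on the lock's -y side (away from the knob)
- shackle (a joint): how far the shackle bolt is pulled out along the lock's +y (m): 0 = locked, 0.022 = end stop, fully out; clear of the staple from 0.017. Slides against about 1.5 N of friction and stays where it is left. Moves under 3 mm unless the dial is at its mark (within about 0.1 rad).
- shackle_knob (a point): centre of the dark knurled knob on the shackle's end: 18 mm diameter, 18 mm long, level along the lock's y; a 9 mm thick, 9 mm long neck of bolt shows between it and the block. Axis 15 mm above the lock's underside, 18 mm above the chest's top. When locked it is 54 mm from the lock's centre towards +y. Can be pinched across the lock's x from above and drawn towards +y.
- staple (a point): where the lock sits: top of the 3 mm hasp strap, 103 mm above the counter, in the middle of the staple (steel loop of 6 mm bar, 28 mm wide along x, standing 27 mm above this point). The lock's origin coincides with it while seated. Axes as the chest's.
- cashbox: green steel cash chest, fixed to the counter, 240 mm (x) by 300 mm (y) by 100 mm high; origin at the centre of its underside. Its front ledge (-x side, 80 mm deep, flush with the lid) carries staple and lock, 80 mm in front of its centre. The lock's axes are parallel to the chest's.
- lid (a joint): angle of the chest's lid (rad), hinged on the rear (+x) edge, 0 = shut, falls shut by its weight. It carries the 60 mm wide steel hasp strap under the lock and a low steel handle (14 mm high, 100 mm long along y) 22 mm behind the chest's centre.
- tamper: coffee tamper with a red handle standing on the lid, 58 mm diameter at the base, 70 mm high; origin at the centre of its base
- sanitiser: white square pump bottle with a blue label on the counter to the chest's left (+y), 58 by 58 mm, 168 mm high; origin at the centre of its base
- cups: nested stack of blue paper cups, mouths down, on the counter to the chest's right (-y), 82 mm diameter, 135 mm high; origin at the centre of its base
Not all that is in view belongs to the job. Several things have the shape of the tamper; the one meant has the colours described above.

How it is judged:
On the way, in this order (a step that is already met when the one before it is completed fails the run):
1. the dial's red mark rests in the notch at the pointer, the shackle still in (distance between dial_mark and pointer below 0.003 m and value of joint shackle below 0.004 m and z of lock in the frame of staple below 0.01 m), for 0.3 s.
2. the shackle is pulled fully out while the lock still sits on the staple (value of joint shackle above 0.019 m and z of lock in the frame of staple below 0.015 m and horizontal distance between lock and staple below 0.015 m), for 0.2 s.
At the end, for the whole second after the job is handed in: Lock gripped (over 2 N), underside more than 100 mm above its seat, dial up within 0.3 rad, under 30 mm/s, clear of the chest, shackle out more than 18 mm; lid shut (under 0.05 rad); tamper, sanitiser and cups upright (within 0.15 rad) (z of lock in the frame of staple above 0.1 m and angle between lock's own z axis and vertical below 0.3 rad and linear speed of lock below 0.03 m/s and value of joint shackle above 0.018 m and contact force between lock and the fingers above 2 N and contact force between lock and cashbox below 0.2 N and value of joint lid below 0.05 rad and angle between each of tamper, sanitiser, cups's own z axis and vertical below 0.15 rad); the arm keeps its last pose, push and grip.
It fails at once if the tamper, the sanitiser or the cups are pushed more than 30 mm away (distance of any of tamper, sanitiser, cups from where it was at the start of the episode above 0.03 m).
It fails at once if the lid is opened by more than 0.1 rad (value of joint lid above 0.1 rad).
It also fails if it takes over 67 s, if anything falls off the work surface, if the arm or the gripper's body presses on something with over 40 N, if the wrist force passes 120 N, or if a joint passes its speed limit or range.

## Robot

A 6-joint arm with a two-finger parallel gripper is mounted at the origin on the work surface. World frame = base frame: x ahead of the robot, y to its left, z up, the work surface at z = 0. Lengths are in m, angles in rad, forces in N, time in s.
With the tool pointing down it reaches from about 0.35 to 0.975 m from the base axis. Payload 4.9 kg.
Tool frame: the origin (TCP) lies at the very end of the fingers, on their centre line; the grasp point (between the pads) lies behind it (manip.grip_depth is the z of the grasp point in the tool frame, in m); z points along the fingers, y is the direction in which the jaws open and shut (so a half turn about z gives the same grasp; the last joint's range is limited). The gripper opens to 85 mm and grips with 20 to 120 N. Pads are 22 mm wide; open, the fingers measure 114 mm over their backs; the gripper's body (76 mm by 85 mm) begins 54 mm behind the grasp point. The pads swing forward as they close: fully open they stand 13 mm farther back than shut.
Start: joints at [-0.119, 0.053, 1.613, -0, 1.476, -0.119], TCP at [0.625, 0, 0.231] pointing down, gripper open.
Joint ranges: [-3.01, 3.01], [-1.01, 2.22], [0.06, 2.58], [-1.02, 4.17], [0.09, 2.62], [-3.14, 3.14]. Speed limits (rad/s): [2.57, 2.57, 3.14, 3.14, 3.14, 3.14].

## Interface

Orientations are given as a unit quaternion [w, x, y, z].
In Python, from plant import state, optics, manip, silhouettes, place_of gives the robot as it stands. The module is installed in compiled form; this text tells all that it offers.
- The arm moves only by the tool jog_arm, never from a script. Its argument "increments" is a list of rows, each an object with "slide": the shift along the tool's x, y, z in mm, a list of three; "rotation": the turn, a rotation vector about the tool's x, y, z in degrees, a list of three. A call has 1 to 20 rows; each row shifts and turns the commanded pose from where the row before left it, along the tool's axes as they then stand; what a row does not reach is not made up. A row lasts 1/12 s, in which the tool goes at most 41.7 mm and 7.16 degrees, less where a joint would pass 70% of its speed; a pose out of reach is approached as far as the arm can. A call with a gripper value outside its range is refused whole. "fingers" is the opening, from 0 (shut) to 1 (fully open), set as the call begins (left out, the last holds). The fingers move at their own pace and stop on an object; the grip force is fixed at half the most. Time passes only in rows, so rows that do not move let the fingers close. It gives the time, the measured TCP pose, the force and the opening at its end, in the units of the state.
- state(): the state, without advancing time (a new reading comes with each control period).
- optics.grab_frame(name): name is "scene" or "side" or "wrist"; returns a dict with "frame" (420x560x3 uint8, blue, green, red), "camera_matrix" (3x3 intrinsics, pixels), "distortion" ([k1, k2, p1, p2, k3] as OpenCV has them; the pictures are not rectified), "R" (3x3) and "t" (3): a world point X has camera coordinates R X + t. Camera axes: x right, y down, z forward; pixel columns grow to the right and rows downward; lengths in m; the calibration is good to about 2 mm. A picture is of the moment at which its call begins. There is no depth.
- manip.job_done(): hands the job in, once; it reports no verdict.
Trained networks look in the newest picture that a camera, given by its name, has taken for a name from the list of things; names that differ only in an ending like _2 or _b are one class to them, and where a whole thing is asked for, a point or a joint stands for the part that bears it (a point fixed in the world has none). Each returns a list of dicts, best first, with "score" (0 to 1); they miss things now and then, are a little off and sometimes report something else, mostly with a low value. They report only what shows in the picture. A call takes as long as a camera call. They do not tell look-alikes from the thing itself.
- silhouettes(thing, camera): "mask" (420x560 bool, what is visible of it) and "bbox" ([left, top, right, bottom] in pixels, round what is visible of it).
- place_of(thing, camera): "uv" ([column, row] in pixels: a listed point, or the origin of a listed thing).
The state is a dict: "time": time; "joint_pos": joint angles; "joint_vel": joint speeds; "joint_efforts": joint torques, N m; "tool_pos": TCP position; "tool_rot": TCP orientation; "contact_force": force on the tool from outside, world axes, zero at the start; "ft_torque": the same for the moment, N m; "gripper_width": opening from 0.0 (shut) to 1.0 (fully open).
Only numpy, scipy, OpenCV 4.12 (cv2) and the standard library are available. Lean on these libraries where they do the work, as an engineer would, in place of code of your own. Each camera call takes 0.05 s, during which the arm holds its last target.

## Working session

There is one attempt and no reset: what is moved stays moved. The work goes in short steps, Python scripts to look and compute and a tool call to move; the robot and the scene stay as the last step left them, time stands still between calls to the robot, and variables do not carry over. Pictures are saved under pics/ and viewed, and the job is handed in when it is done.

Besides the shell and the picture viewer there is one more tool, called after "Request:" by a JSON object that holds its "api" and its "payload". jog_arm: Moves the arm, as the interface text tells. Its arguments: {"type":"object","properties":{"increments":{"type":"array","items":{"type":"object","properties":{"slide":{"type":"array","items":{"type":"number"}},"rotation":{"type":"array","items":{"type":"number"}}}}},"fingers":{"type":"number"}},"required":["increments"]}

```bash
mkdir -p pics; cat > h.py <<'E'
import numpy as np, cv2
from plant import state, optics, manip, silhouettes, place_of
def save(f,name,crop=None,scale=1):
    im=f["frame"].copy()
    if crop: l,t,r,b=crop; im=im[t:b,l:r]
    if scale!=1: im=cv2.resize(im,None,fx=scale,fy=scale,interpolation=cv2.INTER_CUBIC)
    cv2.imwrite("pics/"+name+".png",im)
def ray(f,uv):
    K=np.array(f["camera_matrix"]);d=np.array(f["distortion"])
    p=cv2.undistortPoints(np.array([[uv]],float),K,d)[0,0]
    R=np.array(f["R"]);t=np.array(f["t"])
    return -R.T@t, R.T@np.array([p[0],p[1],1.])
def atz(f,uv,z):
    c,v=ray(f,uv); return c+v*(z-c[2])/v[2]
def proj(f,X):
    return cv2.projectPoints(np.array(X,float).reshape(-1,1,3),cv2.Rodrigues(np.array(f["R"]))[0],np.array(f["t"],float),np.array(f["camera_matrix"]),np.array(f["distortion"]))[0].reshape(-1,2)
def tri(frs,uvs):
    A=np.zeros((3,3));b=np.zeros(3)
    for f,u in zip(frs,uvs):
        c,v=ray(f,u);v=v/np.linalg.norm(v);P=np.eye(3)-np.outer(v,v);A+=P;b+=P@c
    return np.linalg.solve(A,b)
E
python3 - <<'E'
from h import *
print(state(), manip.grip_depth)
fs={}
for n in ["scene","side","wrist"]:
    f=optics.grab_frame(n);fs[n]=f;save(f,"a_"+n)
    for th in ["lock","dial_grip","dial_mark","pointer","shackle_knob","staple","cashbox","tamper","sanitiser","cups"]:
        r=place_of(th,n); print(n,th,[(np.round(q["uv"],1).tolist(),round(q["score"],2)) for q in r[:3]])
import pickle;pickle.dump(fs,open("fs0.pkl","wb"))
E
```

```text
{'time': 0.0, 'joint_pos': array([-1.18971892e-01,  5.33520359e-02,  1.61429890e+00, -6.40226943e-06,
        1.47602089e+00, -1.19023902e-01]), 'joint_vel': array([-0.0009417 ,  0.00026633, -0.00114794, -0.00096118, -0.00014417,
       -0.00114784]), 'joint_efforts': array([ 2.70554956e-04, -3.93670499e+01, -3.70175600e+01, -1.62778279e-04,
        6.93513779e-03, -6.06393527e-06]), 'tool_pos': array([6.24368863e-01, 9.16334796e-05, 2.30063093e-01]), 'tool_rot': array([-8.15202512e-04,  7.07087794e-01,  7.07125004e-01, -6.45138491e-04]), 'contact_force': array([-0.40640118,  0.25205048,  0.07059922]), 'ft_torque': array([-0.06280461,  0.00811101, -0.0368517 ]), 'gripper_width': 1.0012189720353786} -0.0187
scene lock [([243.6, 169.8], 0.59), ([241.4, 154.8], 0.47)]
scene dial_grip [([242.6, 156.0], 0.44)]
scene dial_mark [([244.9, 157.4], 0.68)]
scene pointer [([245.5, 227.0], 0.72), ([229.8, 153.4], 0.62)]
scene shackle_knob [([263.8, 167.4], 0.57), ([241.9, 169.9], 0.27)]
scene staple [([242.1, 170.7], 0.85)]
scene cashbox [([263.7, 167.9], 0.72), ([244.0, 228.3], 0.58)]
scene tamp
[... 402 characters left out ...]
], 0.48)]
side cashbox []
side tamper [([358.7, 326.7], 0.91), ([346.2, 236.7], 0.86), ([369.8, 266.7], 0.74)]
side sanitiser [([228.4, 216.3], 0.96), ([245.3, 235.8], 0.59)]
side cups [([297.4, 346.8], 0.87), ([328.3, 258.1], 0.6)]
wrist lock [([155.5, 263.9], 0.67)]
wrist dial_grip [([132.9, 290.3], 0.78)]
wrist dial_mark [([147.5, 284.0], 0.81), ([132.1, 287.3], 0.68), ([252.1, 221.2], 0.35)]
wrist pointer [([134.8, 313.4], 0.86), ([135.3, 213.3], 0.28)]
wrist shackle_knob [([134.2, 212.8], 0.57)]
wrist staple []
wrist cashbox [([250.5, 219.8], 0.71)]
wrist tamper [([412.3, 270.0], 0.86), ([335.7, 341.6], 0.84), ([419.3, 192.9], 0.66)]
wrist sanitiser [([179.7, 27.2], 0.86)]
wrist cups []
```

View pics/a_scene.png

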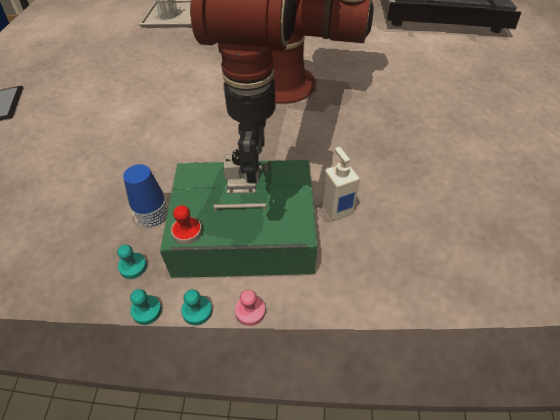

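View pics/a_side.png

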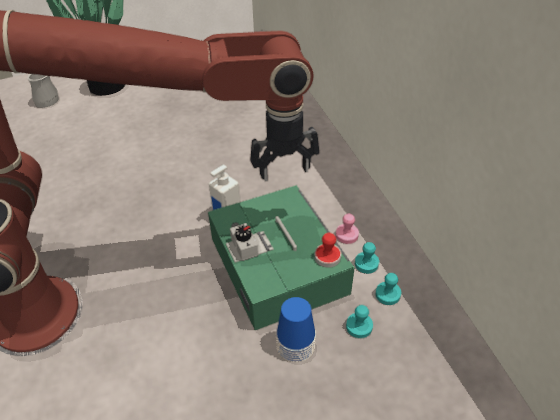

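View pics/a_wrist.png

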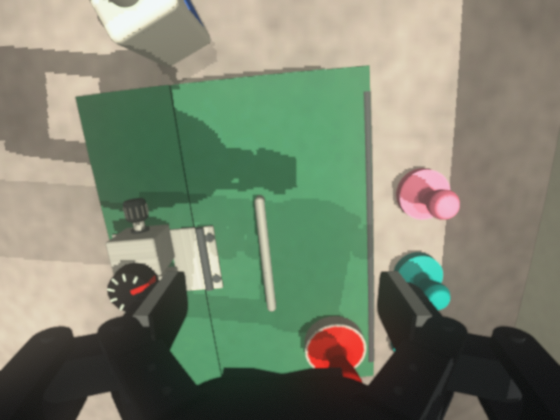

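```bash
python3 - <<'E'
from h import *
import pickle
fs=pickle.load(open("fs0.pkl","rb"))
save(fs["wrist"],"a_wcrop",(60,170,220,350),4)
W=fs["wrist"]
for n,uv,z in [("dg",(132.9,290.3),.151),("mark",(147.5,284),.159),("pt",(134.8,313.4),.159),("knob",(134.2,212.8),.118),("cb",(250.5,219.8),0)]:
    print(n,atz(W,uv,z))
for n in fs: print(n,-np.array(fs[n]["R"]).T@fs[n]["t"])
frs=[fs["wrist"],fs["side"]]
print(tri(frs,[(132.9,290.3),(245.5,227.8)]),tri(frs,[(134.2,212.8),(233.4,229.4)]))
print(tri([fs["wrist"],fs["scene"]],[(132.9,290.3),(242.6,156)]))
E
```

```text
dg [ 0.50980002 -0.0529093   0.151     ]
mark [ 0.52580471 -0.04304515  0.159     ]
pt [ 0.51255384 -0.06835952  0.159     ]
knob [5.03608967e-01 2.92061650e-04 1.18000000e-01]
cb [ 0.58785503 -0.04158863  0.        ]
scene [1.15001779 0.09031348 0.74392255]
side [ 0.35441872 -0.81699724  0.96933737]
wrist [0.62536969 0.07181121 0.37381109]
[ 0.51597121 -0.04796379  0.16049605] [ 0.4998271  -0.00053792  0.11310329]
[ 0.51677042 -0.04481314  0.16131616]
```

View pics/a_wcrop.png

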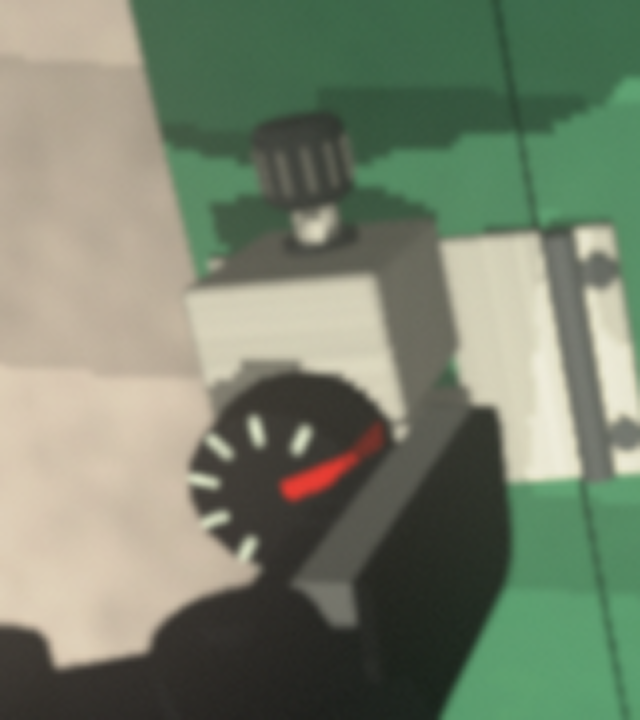

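Request:
{"api": "jog_arm", "payload": {"increments": [{"slide":[-15,-19,0]},{"slide":[-15,-19,0]},{"slide":[-15,-19,0]},{"slide":[-15,-19,0]},{"slide":[-15,-19,0]},{"slide":[-15,-19,0]},{"slide":[0,0,0]},{"slide":[0,0,0]}], "fingers": 1}}

```text
invalid input
```

```bash
python3 - <<'E'
from h import *
import pickle
f=optics.grab_frame("wrist");save(f,"b_w");save(f,"b_wc",(180,100,380,250),4)
s=state();print(s["time"],s["tool_pos"],s["tool_rot"])
pickle.dump(f,open("fb.pkl","wb"))
for th in ["lock","dial_grip","dial_mark","pointer","shackle_knob","staple"]:
    r=place_of(th,"wrist"); print(th,[(np.round(q["uv"],1).tolist(),round(q["score"],2)) for q in r[:3]])
E
```

```text
1.7 [6.24989052e-01 4.40876319e-06 2.31300224e-01] [8.39045966e-06 7.07109851e-01 7.07103711e-01 1.38655353e-05]
lock [([153.2, 260.7], 0.77), ([251.1, 219.9], 0.24)]
dial_grip [([131.2, 287.9], 0.79)]
dial_mark [([146.6, 285.6], 0.56)]
pointer [([135.9, 315.2], 0.95)]
shackle_knob [([134.6, 213.2], 0.63)]
staple []
```

View pics/b_w.png

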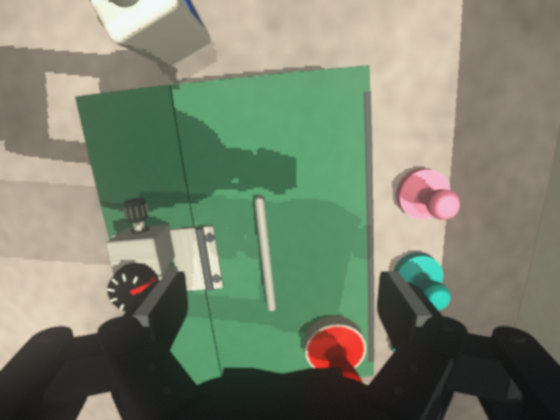

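View pics/b_wc.png

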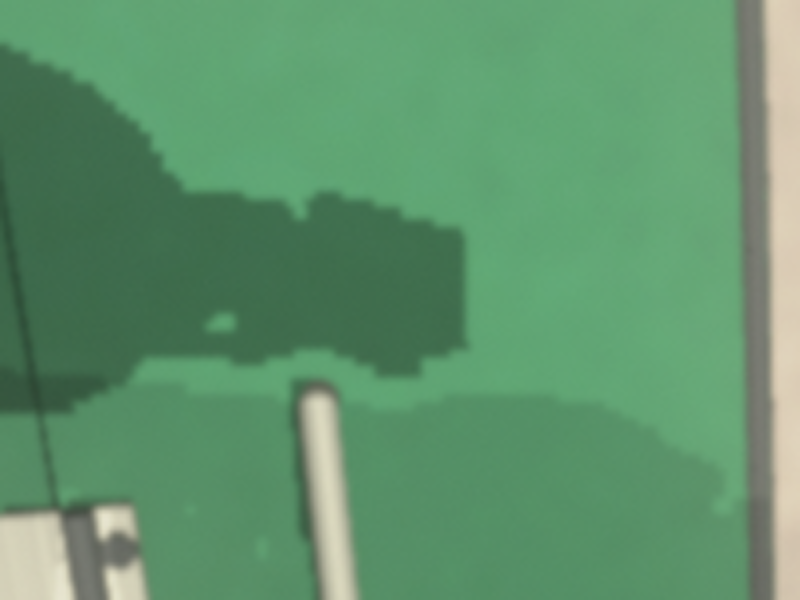

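Request:
{"api": "jog_arm", "payload": {"increments": [{"slide":[-15,-19,0],"rotation":[0,0,0]},{"slide":[-15,-19,0],"rotation":[0,0,0]},{"slide":[-15,-19,0],"rotation":[0,0,0]},{"slide":[-15,-19,0],"rotation":[0,0,0]},{"slide":[-15,-19,0],"rotation":[0,0,0]},{"slide":[-15,-19,0],"rotation":[0,0,0]},{"slide":[0,0,0],"rotation":[0,0,0]},{"slide":[0,0,0],"rotation":[0,0,0]}], "fingers": 1}}

```text
time: 2.67
tool_pos: [0.5107, -0.0905, 0.2316]
tool_rot: [0.0, 0.708, 0.706, 0.0]
contact_force: [0.5, 0.2, -0.1]
gripper_width: 1.0
```

```bash
python3 - <<'E'
from h import *
import pickle
f=optics.grab_frame("wrist");save(f,"c_w");save(f,"c_wc",(200,110,380,260),4)
s=state();print(s["time"],s["tool_pos"],s["tool_rot"])
pickle.dump(f,open("fc.pkl","wb"))
for th in ["lock","dial_grip","dial_mark","pointer","shackle_knob","staple"]:
    r=place_of(th,"wrist"); print(th,[(np.round(q["uv"],1).tolist(),round(q["score"],2)) for q in r[:3]])
E
```

```text
2.7167 [ 0.51118271 -0.09003377  0.23158832] [2.91698858e-04 7.07344845e-01 7.06868479e-01 3.72859916e-04]
lock [([281.3, 164.7], 0.65)]
dial_grip [([279.0, 172.6], 0.75), ([283.4, 197.4], 0.34)]
dial_mark [([302.2, 162.7], 0.82), ([461.6, 256.0], 0.51)]
pointer [([284.7, 199.8], 0.67)]
shackle_knob [([273.7, 90.9], 0.92)]
staple []
```

View pics/c_w.png

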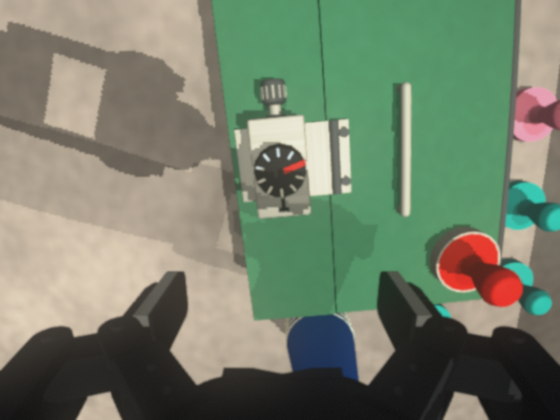

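View pics/c_wc.png

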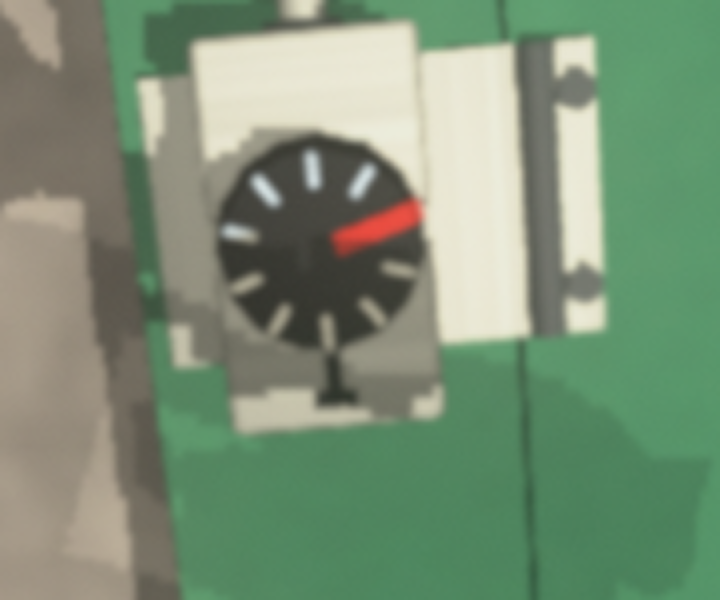

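```bash
python3 - <<'E'
from h import *
import pickle
f=pickle.load(open("fc.pkl","rb"))
c=lambda x,y:(200+x/4,110+y/4)
P=[atz(f,c(*p),.141) for p in [(192,42),(414,22),(441,415),(236,434)]]
P=np.array(P);print(P.round(4),P.mean(0))
print("len",np.linalg.norm(P[0]-P[1]),np.linalg.norm(P[1]-P[2]),np.linalg.norm(P[2]-P[3]),np.linalg.norm(P[3]-P[0]))
ey=(P[0]+P[1]-P[2]-P[3]);print("yaw y",np.degrees(np.arctan2(-ey[0],ey[1])))
ex=(P[1]+P[2]-P[0]-P[3]);print("yaw x",np.degrees(np.arctan2(ex[1],ex[0])))
# seam in full image
a=atz(f,(319,0),.1);b=atz(f,(336,313),.1);d=a-b;print("seam",np.degrees(np.arctan2(-d[0],d[1])))
# dial circle via dark pixel seg
im=cv2.cvtColor(f["frame"],cv2.COLOR_BGR2GRAY)
print("dial",atz(f,c(322,242),.159),"knob",atz(f,(273.7,90.9),.118))
print("redtip",atz(f,c(421,210),.159),"ptr",atz(f,c(335,345),.159))
for zz in (.159,.143):
  print("rim L/R",[atz(f,c(*p),zz).round(4) for p in [(218,247),(425,240),(318,135),(328,350)]])
s=optics.grab_frame("side");save(s,"c_s",(190,150,330,260),5)
q=optics.grab_frame("scene");save(q,"c_q",(190,120,330,220),5)
pickle.dump((s,q),open("fc2.pkl","wb"))
E
```

```text
[[ 0.4881 -0.0178  0.141 ]
 [ 0.5263 -0.0146  0.141 ]
 [ 0.5324 -0.0847  0.141 ]
 [ 0.4942 -0.0883  0.141 ]] [ 0.51022063 -0.05134164  0.141     ]
len 0.03835719475716945 0.07044273662432875 0.03837178020748461 0.07080652948083473
yaw y 4.954935607201114
yaw x 5.0837037836458485
seam 5.111471462691283
dial [ 0.51040619 -0.04985095  0.159     ] knob [0.505441   0.00352254 0.118     ]
redtip [ 0.52668926 -0.04460998  0.159     ] ptr [ 0.51254138 -0.06728985  0.159     ]
rim L/R [array([ 0.4932, -0.0506,  0.159 ]), array([ 0.5274, -0.0496,  0.159 ]), array([ 0.5098, -0.0325,  0.159 ]), array([ 0.5114, -0.0682,  0.159 ])]
rim L/R [array([ 0.4919, -0.053 ,  0.143 ]), array([ 0.5287, -0.0519,  0.143 ]), array([ 0.5097, -0.0335,  0.143 ]), array([ 0.5114, -0.0718,  0.143 ])]
```

View pics/c_s.png

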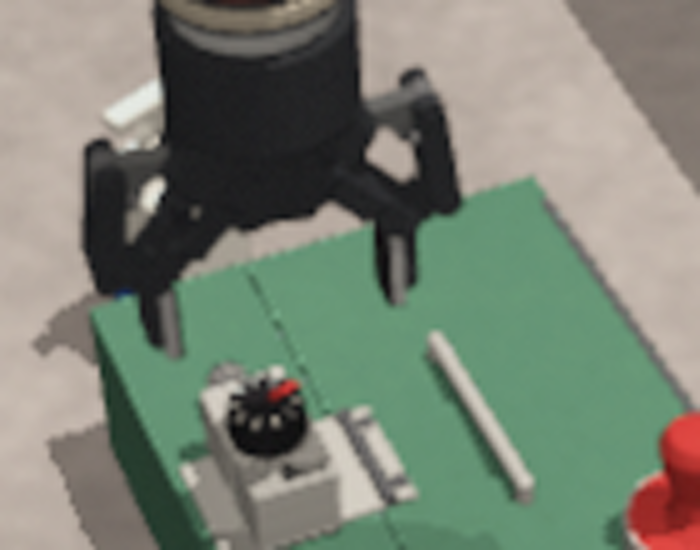

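View pics/c_q.png

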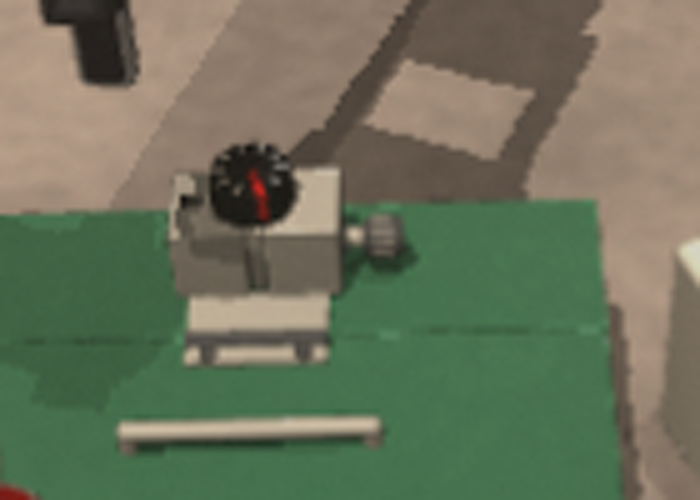

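```bash
python3 - <<'E'
from h import *
import pickle
f=pickle.load(open("fc.pkl","rb"));s,q=pickle.load(open("fc2.pkl","rb"))
us=(190+268/5,150+403/5);uq=(190+255/5,120+182/5);uw=(280.5,170.5)
print(atz(s,us,.159),atz(q,uq,.159))
print(tri([f,s,q],[uw,us,uq]))
for f_,n in ((s,"side"),(q,"scene")): print(proj(f_,[[.5103,-.0503,.159]]))
r=silhouettes("sanitiser","scene"); print(r[0]["bbox"] if r else None)
r=place_of("sanitiser","side"); print([ (atz(s,x["uv"],0),x["score"]) for x in r])
E
```

```text
[ 0.51110373 -0.05414572  0.159     ] [ 0.51803086 -0.04663841  0.159     ]
[ 0.5113425  -0.04927905  0.15343086]
[[242.77722756 229.48324273]]
[[239.76105114 153.83142637]]
[324.2, 147.4, 358.3, 217.8]
[]
```

Request:
{"api": "jog_arm", "payload": {"increments": [{"slide":[0,0,0],"rotation":[0,0,-5]},{"slide":[20,1.4,10],"rotation":[0,0,0]},{"slide":[19.6,1.4,10],"rotation":[0,0,0]},{"slide":[0,0,15],"rotation":[0,0,0]},{"slide":[0,0,15],"rotation":[0,0,0]},{"slide":[0,0,10],"rotation":[0,0,0]},{"slide":[0,0,10],"rotation":[0,0,0]},{"slide":[0,0,0],"rotation":[0,0,0]}], "fingers": 0.65}}

```text
time: 3.88
tool_pos: [0.509, -0.0501, 0.1588]
tool_rot: [-0.002, 0.676, 0.737, -0.001]
contact_force: [-0.2, 0.5, 0.4]
gripper_width: 0.648
```

```bash
python3 - <<'E'
from h import *
f=optics.grab_frame("wrist");save(f,"d_w")
s=state();print(s["time"],s["tool_pos"],s["tool_rot"],s["contact_force"],s["gripper_width"])
s=optics.grab_frame("side");save(s,"d_s",(190,150,330,260),5)
q=optics.grab_frame("scene");save(q,"d_q",(190,120,330,220),5)
E
```

```text
3.9333 [ 0.50964626 -0.05028501  0.16014305] [-1.03910932e-03  6.75707855e-01  7.37168581e-01 -5.46090221e-04] [ 0.16946422 -0.26680915  0.52684028] 0.6481455054737405
```

View pics/d_w.png

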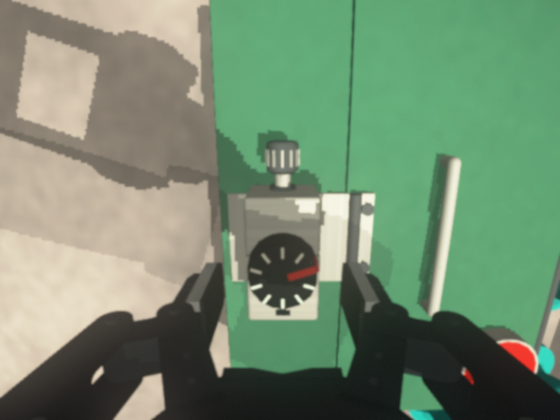

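View pics/d_s.png

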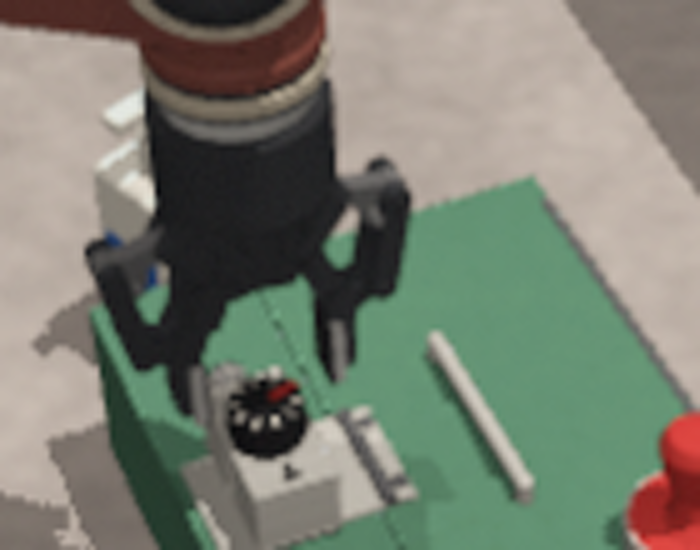

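View pics/d_q.png

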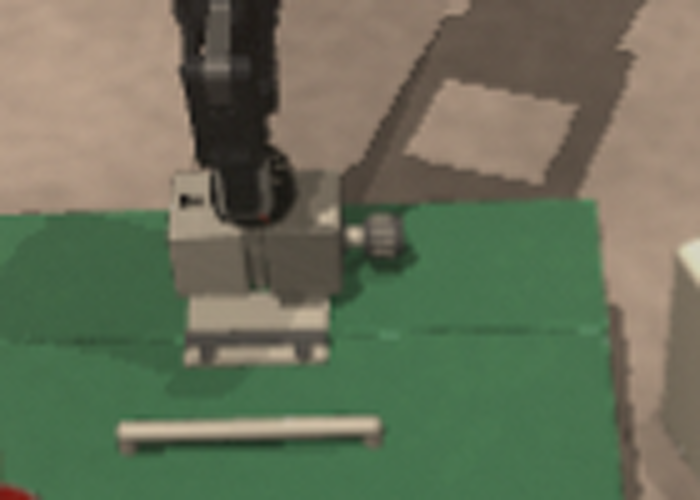

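```bash
python3 - <<'E'
from h import *
f=optics.grab_frame("wrist");save(f,"e_wc",(220,210,345,330),5)
q=optics.grab_frame("scene")
s=state();p=s["tool_pos"];print(p)
print("tcp axis at .159 ->",proj(f,[[p[0],p[1],.159],[p[0],p[1],.143]]))
print((proj(q,[[p[0]+.03,p[1]+.0026,.168],[p[0]+.03,p[1]+.0026,.178]])-[190,120])*5)
E
```

```text
[ 0.51104048 -0.05060872  0.16248645]
tcp axis at .159 -> [[281.59628406 273.67230031]
 [281.5788224  260.34793855]]
[[242.0935529  203.96476669]
 [239.80915192 185.69805606]]
```

View pics/e_wc.png

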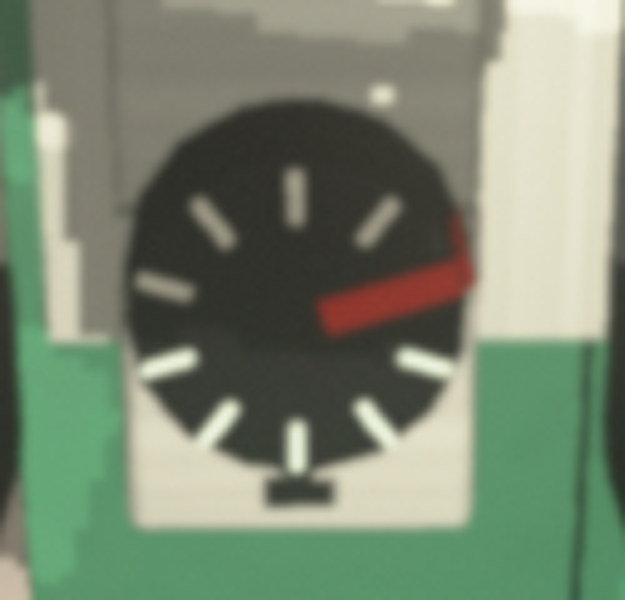

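Request:
{"api": "jog_arm", "payload": {"increments": [{"slide":[0,-0.8,6],"rotation":[0,0,0]},{"slide":[0,0,6],"rotation":[0,0,0]},{"slide":[0,0,6],"rotation":[0,0,0]},{"slide":[0,0,0],"rotation":[0,0,0]},{"slide":[0,0,0],"rotation":[0,0,0]}]}}

```text
time: 4.55
tool_pos: [0.5089, -0.0502, 0.1424]
tool_rot: [-0.001, 0.676, 0.737, -0.0]
contact_force: [0.9, 0.3, -0.7]
gripper_width: 0.654
```

Request:
{"api": "jog_arm", "payload": {"increments": [{"slide":[0,0,0],"rotation":[0,0,0]},{"slide":[0,0,0],"rotation":[0,0,0]},{"slide":[0,0,0],"rotation":[0,0,0]},{"slide":[0,0,0],"rotation":[0,0,0]},{"slide":[0,0,0],"rotation":[0,0,0]},{"slide":[0,0,0],"rotation":[0,0,0]}], "fingers": 0.3}}

```text
time: 5.05
tool_pos: [0.5093, -0.0504, 0.144]
tool_rot: [-0.0, 0.676, 0.737, -0.0]
contact_force: [-5.3, -0.4, 5.7]
gripper_width: 0.389
```

```bash
python3 - <<'E'
from h import *
s=state();print(s["time"],s["tool_pos"],s["contact_force"],s["ft_torque"],s["gripper_width"])
f=optics.grab_frame("wrist");save(f,"f_w")
f=optics.grab_frame("side");save(f,"f_s",(190,150,330,260),5)
E
```

```text
5.05 [ 0.50931904 -0.05044229  0.14397868] [-5.26145179 -0.38251745  5.72016226] [0.07502466 0.86818497 0.01745724] 0.3891255231049728
```

View pics/f_w.png

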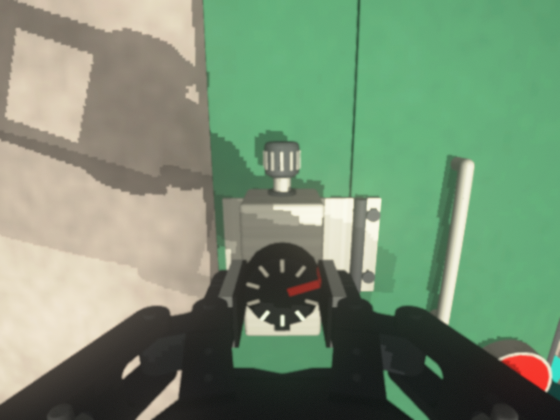

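View pics/f_s.png

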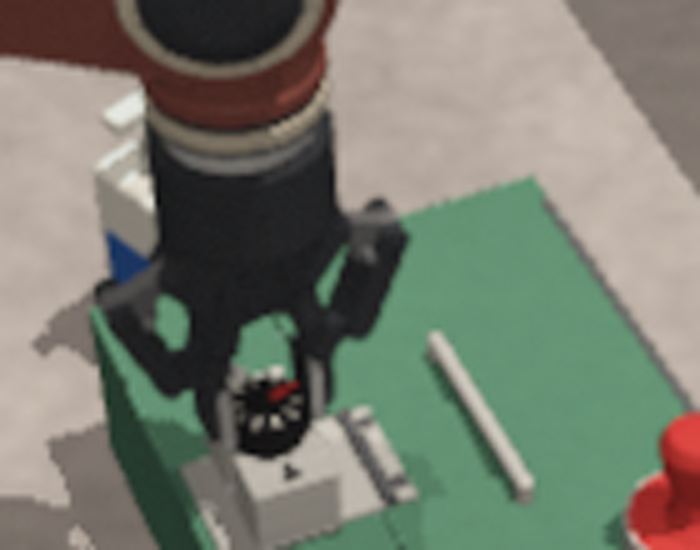

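Request:
{"api": "jog_arm", "payload": {"increments": [{"slide":[0,0,0],"rotation":[0,0,3]},{"slide":[0,0,0],"rotation":[0,0,5]},{"slide":[0,0,0],"rotation":[0,0,5]},{"slide":[0,0,0],"rotation":[0,0,5]},{"slide":[0,0,0],"rotation":[0,0,5]},{"slide":[0,0,0],"rotation":[0,0,5]},{"slide":[0,0,0],"rotation":[0,0,5]},{"slide":[0,0,0],"rotation":[0,0,3]},{"slide":[0,0,0],"rotation":[0,0,0]}]}}

```text
time: 5.9
tool_pos: [0.5105, -0.0508, 0.144]
tool_rot: [0.001, 0.871, 0.492, 0.001]
contact_force: [-0.0, -1.4, 2.9]
gripper_width: 0.392
```

```bash
python3 - <<'E'
from h import *
s=state();print(s["time"],s["tool_pos"],s["contact_force"],s["ft_torque"],s["gripper_width"])
f=optics.grab_frame("side");save(f,"g_s",(190,150,330,260),5)
E
```

```text
5.9 [ 0.51045646 -0.0508192   0.14402308] [-0.02769956 -1.37417825  2.92340987] [-0.22807973  0.03056793 -0.05931453] 0.3920204840783197
```

View pics/g_s.png

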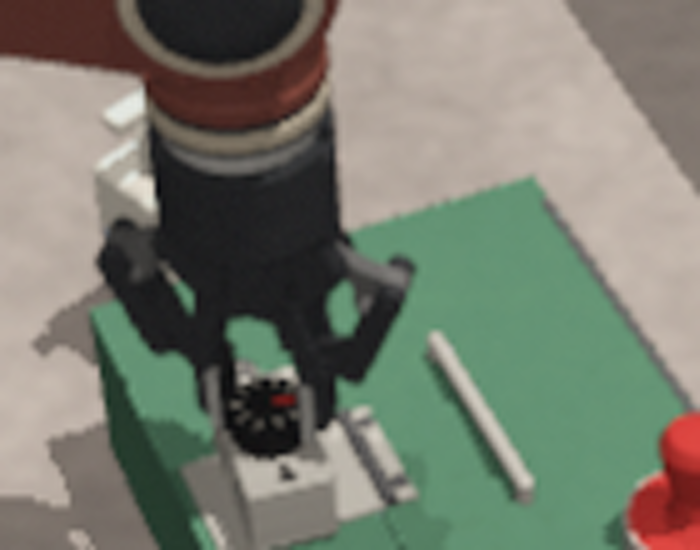

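Request:
{"api": "jog_arm", "payload": {"increments": [{"slide":[0,0,0],"rotation":[0,0,4]},{"slide":[0,0,0],"rotation":[0,0,5]},{"slide":[0,0,0],"rotation":[0,0,5]},{"slide":[0,0,0],"rotation":[0,0,5]},{"slide":[0,0,0],"rotation":[0,0,5]},{"slide":[0,0,0],"rotation":[0,0,5]},{"slide":[0,0,0],"rotation":[0,0,5]},{"slide":[0,0,0],"rotation":[0,0,5]},{"slide":[0,0,0],"rotation":[0,0,5]},{"slide":[0,0,0],"rotation":[0,0,5]},{"slide":[0,0,0],"rotation":[0,0,5]},{"slide":[0,0,0],"rotation":[0,0,5]},{"slide":[0,0,0],"rotation":[0,0,5]},{"slide":[0,0,0],"rotation":[0,0,5]},{"slide":[0,0,0],"rotation":[0,0,3]},{"slide":[0,0,0],"rotation":[0,0,0]},{"slide":[0,0,0],"rotation":[0,0,0]},{"slide":[0,0,0],"rotation":[0,0,0]}]}}

```text
time: 7.45
tool_pos: [0.5107, -0.0515, 0.1441]
tool_rot: [0.001, 0.994, -0.112, 0.002]
contact_force: [2.4, -5.4, 1.4]
gripper_width: 0.39
```

```bash
python3 - <<'E'
from h import *
s=state();print(s["time"],s["tool_pos"],s["contact_force"],s["ft_torque"],s["gripper_width"],s["joint_pos"])
f=optics.grab_frame("side");save(f,"i_s",(190,150,330,260),5)
f=optics.grab_frame("wrist");save(f,"i_w")
E
```

```text
7.45 [ 0.51066008 -0.05145594  0.14409761] [ 2.40563406 -5.42052825  1.43038956] [-0.87090291 -0.44749705 -0.11073132] 0.3902236363473828 [-2.44617255e-01 -1.49650831e-01  1.95712650e+00 -1.65729560e-03
  1.33041426e+00  1.55121103e+00]
```

View pics/i_s.png

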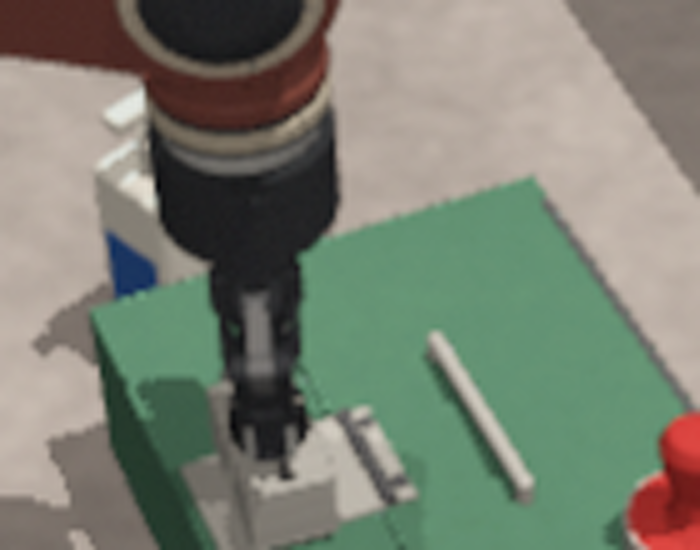

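View pics/i_w.png

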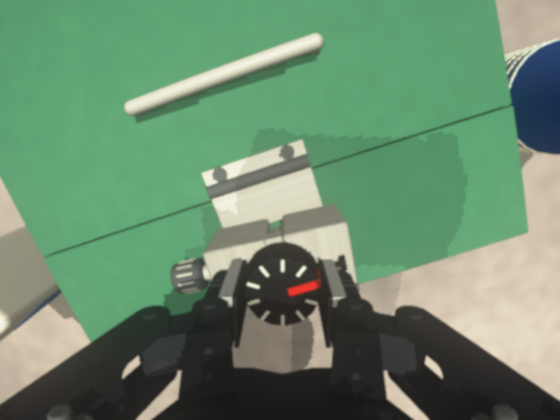

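Request:
{"api": "jog_arm", "payload": {"increments": [{"slide":[0,0,0],"rotation":[0,0,0]},{"slide":[0,0,0],"rotation":[0,0,0]},{"slide":[0,0,0],"rotation":[0,0,0]},{"slide":[0,0,0],"rotation":[0,0,0]},{"slide":[0,0,-5],"rotation":[0,0,0]},{"slide":[0,0,-15],"rotation":[0,0,0]},{"slide":[0,0,-15],"rotation":[0,0,0]}], "fingers": 0.65}}

```text
time: 8.13
tool_pos: [0.5087, -0.05, 0.1779]
tool_rot: [-0.0, 0.994, -0.113, -0.001]
contact_force: [0.5, -0.2, -0.4]
gripper_width: 0.651
```

Request:
{"api": "jog_arm", "payload": {"increments": [{"slide":[0,0,-5],"rotation":[0,0,-6]},{"slide":[0,0,0],"rotation":[0,0,-6]},{"slide":[0,0,0],"rotation":[0,0,-6]},{"slide":[0,0,0],"rotation":[0,0,-6]},{"slide":[0,0,0],"rotation":[0,0,-6]},{"slide":[0,0,0],"rotation":[0,0,-6]},{"slide":[0,0,0],"rotation":[0,0,-6]},{"slide":[0,0,0],"rotation":[0,0,-6]},{"slide":[0,0,0],"rotation":[0,0,-6]},{"slide":[0,0,0],"rotation":[0,0,-6]},{"slide":[0,0,0],"rotation":[0,0,-6]},{"slide":[0,0,0],"rotation":[0,0,-6]},{"slide":[0,0,0],"rotation":[0,0,-6]},{"slide":[0,0,0],"rotation":[0,0,-6]},{"slide":[0,0,0],"rotation":[0,0,-6]},{"slide":[0,0,0],"rotation":[0,0,-6]},{"slide":[0,0,0],"rotation":[0,0,-6]},{"slide":[0,0,0],"rotation":[0,0,-6]},{"slide":[0,0,0],"rotation":[0,0,0]},{"slide":[0,0,0],"rotation":[0,0,0]}]}}

```text
time: 9.8
tool_pos: [0.5095, -0.0503, 0.1835]
tool_rot: [-0.0, 0.676, 0.736, 0.0]
contact_force: [0.9, 1.1, -1.1]
gripper_width: 0.651
```

```bash
python3 - <<'E'
from h import *
import pickle
s=state();print(s["time"],s["tool_pos"],s["tool_rot"],s["contact_force"],s["gripper_width"])
f=optics.grab_frame("wrist");save(f,"j_w");save(f,"j_wc",(210,90,370,290),4);pickle.dump(f,open("fj.pkl","wb"))
p=state()["tool_pos"]; print(proj(f,[[p[0],p[1],.159]]))
r=place_of("shackle_knob","wrist"); print([(q["uv"],q["score"],atz(f,q["uv"],.118)) for q in r])
E
```

```text
9.8 [ 0.50953174 -0.05026561  0.18350308] [-6.79238673e-06  6.76445403e-01  7.36492776e-01  8.73666214e-05] [ 0.85920805  1.07618677 -1.13818775] 0.6508360834695114
[[281.10334162 256.20045143]]
[([288.8, 152.1], 0.78, array([0.50985644, 0.003186  , 0.118     ]))]
```

View pics/j_w.png

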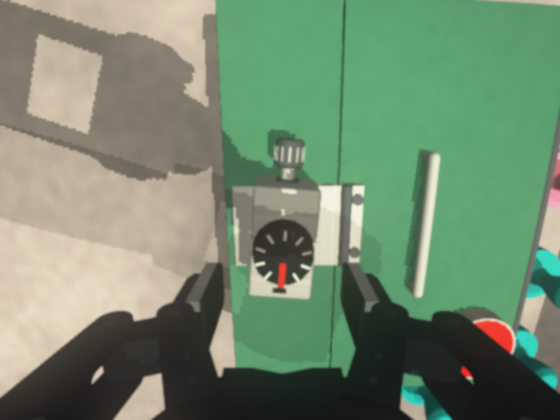

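View pics/j_wc.png

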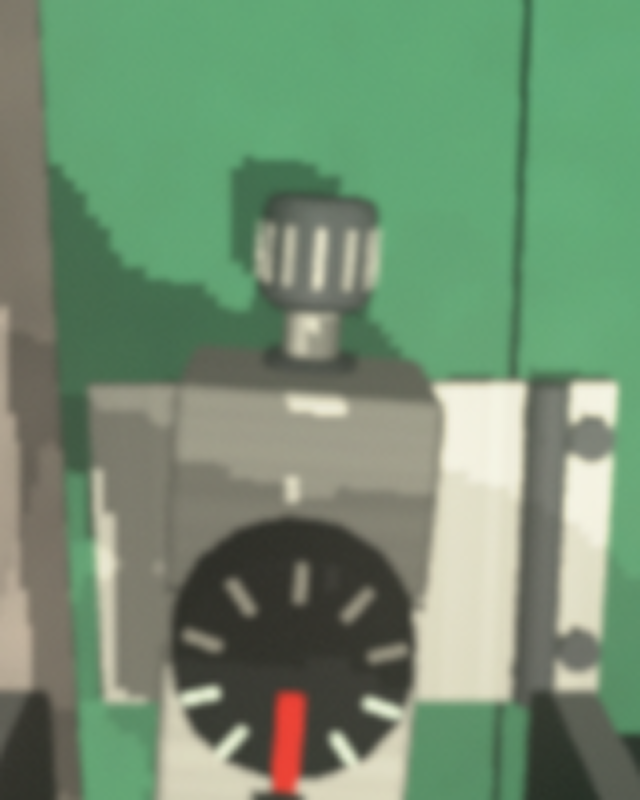

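```bash
python3 - <<'E'
from h import *
import pickle
f=pickle.load(open("fj.pkl","rb"))
c=lambda x,y:(210+x/4,90+y/4)
K=atz(f,c(318,253),.118); D=atz(f,c(293,660),.159); P=atz(f,c(282,797),.141)
print(K,D,P); d=K-D; print(np.degrees(np.arctan2(-d[0],d[1])),np.linalg.norm(d[:2]))
TL,TR=atz(f,c(178,385),.141),atz(f,c(441,405),.141);print(TL,TR,np.degrees(np.arctan2(*(TR-TL)[1::-1])))
L=atz(f,c(160,790),.141);e=TL-L;print("left edge",np.degrees(np.arctan2(-e[0],e[1])))
a=atz(f,(345,0),.1);b=atz(f,(330,370),.1);d=a-b;print("seam",np.degrees(np.arctan2(-d[0],d[1])))
R=np.array(f["R"]);print(R)
E
```

```text
[0.51036074 0.0025089  0.118     ] [ 0.510663   -0.04944025  0.159     ] [ 0.51167186 -0.08065899  0.141     ]
0.33335985900171566 0.05195003078865516
[ 0.49123341 -0.01583426  0.141     ] [ 0.52935499 -0.01555924  0.141     ] 0.4133269682156291
left edge 0.9284080786442557
seam 5.229365716216418
[[ 0.99643768  0.08432616  0.00102608]
 [ 0.08061295 -0.95599312  0.28209698]
 [ 0.02476908 -0.28100934 -0.95938535]]
```

Request:
{"api": "jog_arm", "payload": {"increments": [{"slide":[0,0,0],"rotation":[0,0,4.4]},{"slide":[18,0,0],"rotation":[0,0,0]},{"slide":[18,0,0],"rotation":[0,0,0]},{"slide":[19,0.5,0],"rotation":[0,0,0]},{"slide":[0,0,15],"rotation":[0,0,0]},{"slide":[0,0,15],"rotation":[0,0,0]},{"slide":[0,0,15],"rotation":[0,0,0]},{"slide":[0,0,0],"rotation":[0,0,0]},{"slide":[0,0,0],"rotation":[0,0,0]}]}}

```text
time: 10.65
tool_pos: [0.5088, 0.0048, 0.1375]
tool_rot: [-0.001, 0.704, 0.711, -0.001]
contact_force: [0.8, -0.2, 0.6]
gripper_width: 0.646
```

```bash
python3 - <<'E'
from h import *
s=state();print(s["time"],s["tool_pos"],s["tool_rot"],s["contact_force"],s["gripper_width"])
f=optics.grab_frame("wrist");save(f,"k_w")
p=s["tool_pos"]; print(proj(f,[[p[0],p[1],.118]]))
r=place_of("shackle_knob","wrist"); print([(q["uv"],q["score"],atz(f,q["uv"],.118)) for q in r])
f=optics.grab_frame("scene");save(f,"k_q",(190,120,330,220),5)
E
```

```text
10.65 [0.5087551  0.0047629  0.13754679] [-8.72360501e-04  7.03688868e-01  7.10507422e-01 -6.48003065e-04] [ 0.80063277 -0.18590875  0.56611436] 0.6455518293245264
[[281.16286769 259.92954091]]
[([282.5, 263.0], 0.95, array([0.50949438, 0.00296314, 0.118     ]))]
```

View pics/k_w.png

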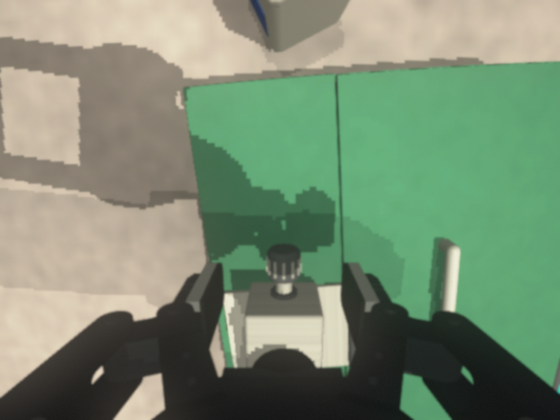

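View pics/k_q.png

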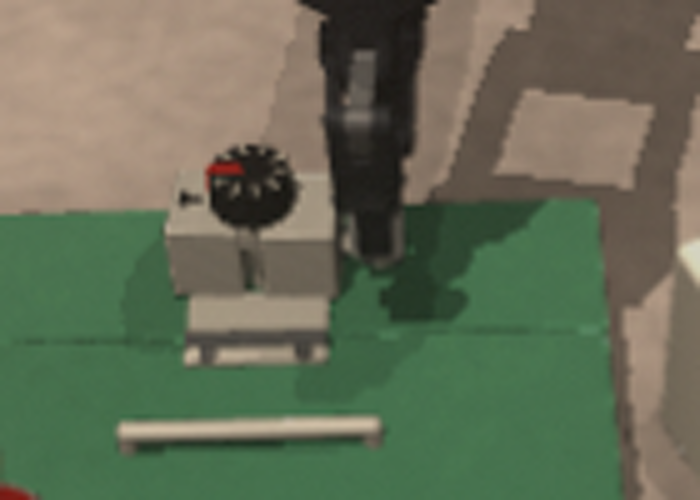

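Request:
{"api": "jog_arm", "payload": {"increments": [{"slide":[0,0.5,11],"rotation":[0,0,0]},{"slide":[0,0,11],"rotation":[0,0,0]},{"slide":[0,0,10],"rotation":[0,0,0]},{"slide":[0,0,0],"rotation":[0,0,0]},{"slide":[0,0,0],"rotation":[0,0,0]}]}}

```text
time: 11.22
tool_pos: [0.5089, 0.0048, 0.1047]
tool_rot: [-0.001, 0.703, 0.711, -0.001]
contact_force: [0.3, 0.1, -0.1]
gripper_width: 0.649
```

Request:
{"api": "jog_arm", "payload": {"increments": [{"slide":[0,0,0],"rotation":[0,0,0]},{"slide":[0,0,0],"rotation":[0,0,0]},{"slide":[0,0,0],"rotation":[0,0,0]},{"slide":[0,0,0],"rotation":[0,0,0]},{"slide":[0,0,0],"rotation":[0,0,0]},{"slide":[0,0,0],"rotation":[0,0,0]},{"slide":[0,0,0],"rotation":[0,0,0]}], "fingers": 0.1}}

```text
time: 11.8
tool_pos: [0.5103, 0.0046, 0.107]
tool_rot: [0.0, 0.703, 0.711, 0.0]
contact_force: [-1.3, -0.1, 3.8]
gripper_width: 0.177
```

Request:
{"api": "jog_arm", "payload": {"increments": [{"slide":[3,0,0],"rotation":[0,0,0]},{"slide":[4,0,0],"rotation":[0,0,0]},{"slide":[4,0,0],"rotation":[0,0,0]},{"slide":[4,0,0],"rotation":[0,0,0]},{"slide":[3,0,0],"rotation":[0,0,0]},{"slide":[2,0,0],"rotation":[0,0,0]},{"slide":[0,0,0],"rotation":[0,0,0]},{"slide":[0,0,0],"rotation":[0,0,0]}]}}

```text
time: 12.47
tool_pos: [0.5102, 0.0254, 0.1067]
tool_rot: [-0.0, 0.703, 0.711, 0.001]
contact_force: [0.4, 2.2, 5.3]
gripper_width: 0.182
```

```bash
python3 - <<'E'
from h import *
s=state();print(s["time"],s["tool_pos"],s["contact_force"],s["ft_torque"],s["gripper_width"])
f=optics.grab_frame("scene");save(f,"l_q",(190,120,330,220),5)
f=optics.grab_frame("wrist");save(f,"l_w")
E
```

```text
12.4667 [0.5102041  0.02535764 0.10668358] [0.39142586 2.20492106 5.29143818] [ 0.17965445 -0.14073933 -0.05241939] 0.18196627914848937
```

View pics/l_q.png

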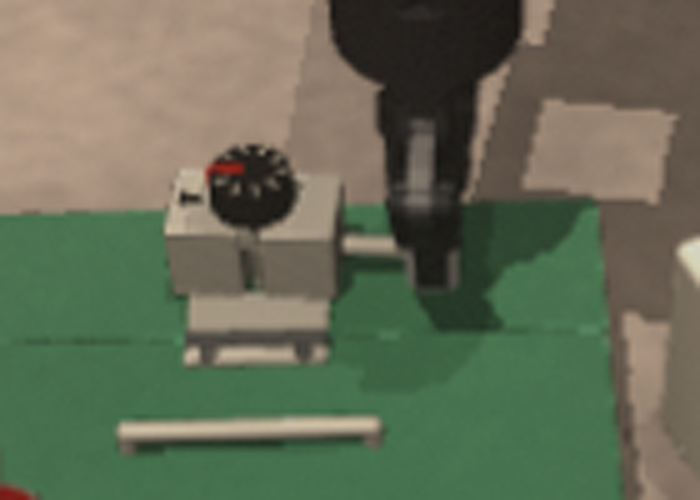

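View pics/l_w.png

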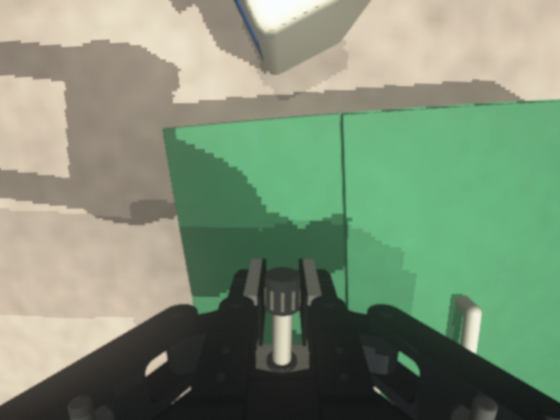

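Request:
{"api": "jog_arm", "payload": {"increments": [{"slide":[1,0,0],"rotation":[0,0,0]},{"slide":[1,0,0],"rotation":[0,0,0]},{"slide":[0,0,0],"rotation":[0,0,0]}]}}

```text
time: 12.82
tool_pos: [0.5101, 0.0267, 0.1066]
tool_rot: [0.0, 0.703, 0.711, 0.0]
contact_force: [2.0, -1.5, 4.6]
gripper_width: 0.182
```

Request:
{"api": "jog_arm", "payload": {"increments": [{"slide":[1,0,0],"rotation":[0,0,0]},{"slide":[0,0,0],"rotation":[0,0,0]},{"slide":[0,0,0],"rotation":[0,0,0]}]}}

```text
time: 13.07
tool_pos: [0.5101, 0.0267, 0.1065]
tool_rot: [0.001, 0.703, 0.711, -0.0]
contact_force: [1.7, -5.4, 4.2]
gripper_width: 0.183
```

Request:
{"api": "jog_arm", "payload": {"increments": [{"slide":[0,0,0],"rotation":[0,0,0]},{"slide":[0,0,0],"rotation":[0,0,0]},{"slide":[0,0,0],"rotation":[0,0,0]},{"slide":[0,0,0],"rotation":[0,0,0]},{"slide":[0,0,0],"rotation":[0,0,0]},{"slide":[0,0,0],"rotation":[0,0,0]},{"slide":[0,0,-10],"rotation":[0,0,0]},{"slide":[0,0,-20],"rotation":[0,0,0]},{"slide":[0,0,-25],"rotation":[0,0,0]},{"slide":[0,0,-25],"rotation":[0,0,0]},{"slide":[-25,0,0],"rotation":[0,0,0]},{"slide":[-25,0,0],"rotation":[0,0,0]},{"slide":[-26,0,0],"rotation":[0,0,0]},{"slide":[0,0,0],"rotation":[0,0,0]},{"slide":[0,0,0],"rotation":[0,0,0]}], "fingers": 0.72}}

```text
time: 14.32
tool_pos: [0.5107, -0.0492, 0.1871]
tool_rot: [0.0, 0.704, 0.71, 0.0]
contact_force: [0.1, 0.1, -0.0]
gripper_width: 0.718
```

```bash
python3 - <<'E'
from h import *
import pickle
s=state();print(s["time"],s["tool_pos"],s["tool_rot"],s["contact_force"],s["gripper_width"])
f=optics.grab_frame("wrist");save(f,"m_w");save(f,"m_wc",(210,90,370,310),3.5);pickle.dump(f,open("fm.pkl","wb"))
f=optics.grab_frame("scene");save(f,"m_q",(190,120,330,220),5)
E
```

```text
14.3167 [ 0.51065225 -0.04915165  0.18711244] [1.87118000e-04 7.04193307e-01 7.10008181e-01 3.66967093e-04] [ 0.14456923  0.09299292 -0.03880441] 0.7183269006698241
```

View pics/m_wc.png

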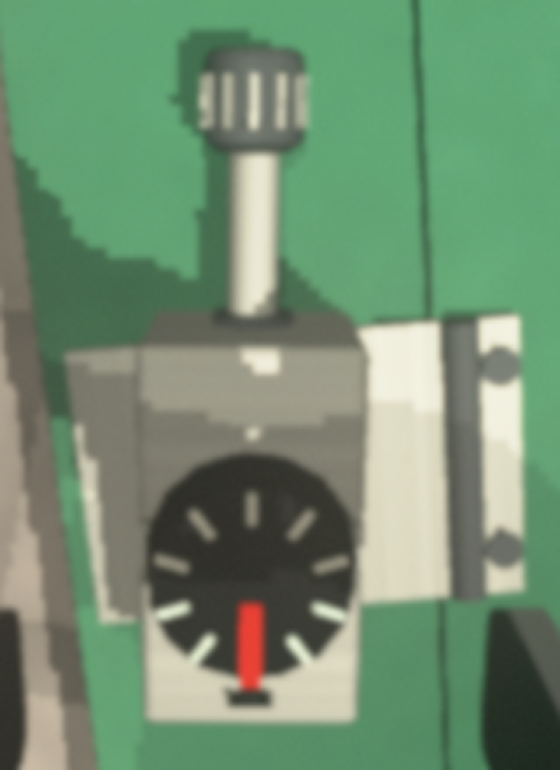

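View pics/m_q.png

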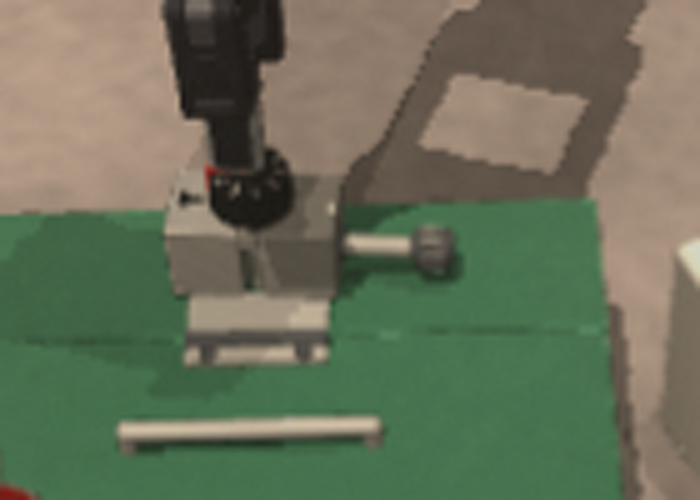

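Request:
{"api": "jog_arm", "payload": {"increments": [{"slide":[1.5,0.3,15],"rotation":[0,0,0]},{"slide":[0,0,15],"rotation":[0,0,0]},{"slide":[0,0,15],"rotation":[0,0,0]},{"slide":[0,0,10],"rotation":[0,0,0]},{"slide":[0,0,8],"rotation":[0,0,0]},{"slide":[0,0,8],"rotation":[0,0,0]},{"slide":[0,0,5],"rotation":[0,0,0]},{"slide":[0,0,0],"rotation":[0,0,0]},{"slide":[0,0,0],"rotation":[0,0,0]}], "fingers": 0.65}}

```text
time: 15.17
tool_pos: [0.5109, -0.0468, 0.1104]
tool_rot: [0.0, 0.703, 0.711, 0.0]
contact_force: [0.1, -0.2, -0.5]
gripper_width: 0.648
```

```bash
python3 - <<'E'
from h import *
s=state();print(s["time"],s["tool_pos"],s["contact_force"],s["ft_torque"],s["gripper_width"])
f=optics.grab_frame("side");save(f,"n_s",(190,150,330,260),5)
f=optics.grab_frame("wrist");save(f,"n_w")
E
```

```text
15.1667 [ 0.51092625 -0.04680687  0.11042847] [ 0.13170911 -0.22034621 -0.46115471] [ 0.0070741  -0.01660214 -0.04060253] 0.6478271252038473
```

View pics/n_s.png

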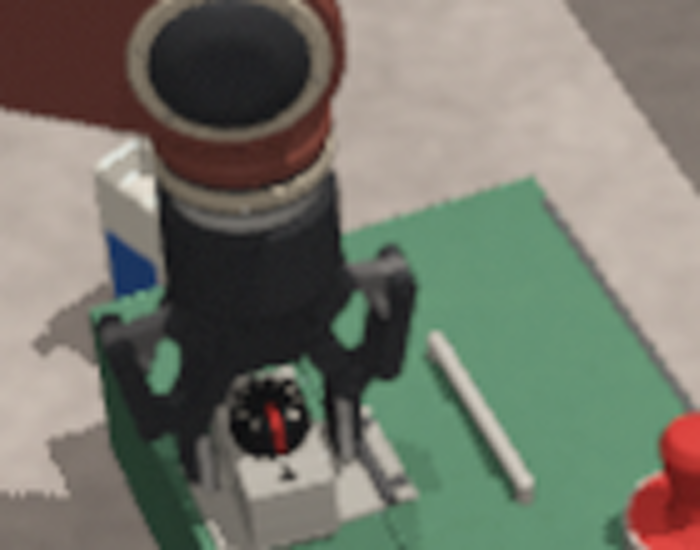

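View pics/n_w.png

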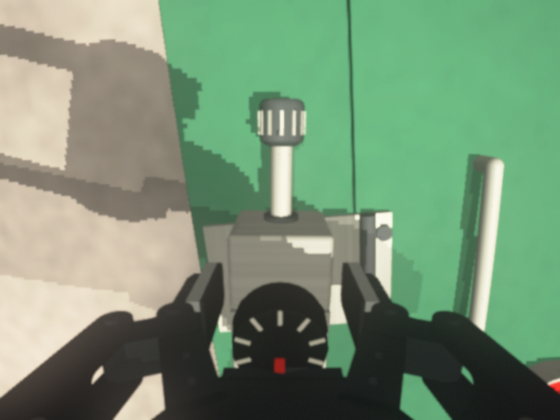

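Request:
{"api": "jog_arm", "payload": {"increments": [{"slide":[0,0,0],"rotation":[0,0,0]},{"slide":[0,0,0],"rotation":[0,0,0]},{"slide":[0,0,0],"rotation":[0,0,0]},{"slide":[0,0,0],"rotation":[0,0,0]},{"slide":[0,0,0],"rotation":[0,0,0]},{"slide":[0,0,0],"rotation":[0,0,0]},{"slide":[0,0,0],"rotation":[0,0,0]}], "fingers": 0.25}}

```text
time: 15.85
tool_pos: [0.5112, -0.0471, 0.1113]
tool_rot: [0.0, 0.703, 0.711, 0.0]
contact_force: [-2.6, 0.2, 5.9]
gripper_width: 0.461
```

Request:
{"api": "jog_arm", "payload": {"increments": [{"slide":[0,0,-3],"rotation":[0,0,0]},{"slide":[0,0,-4],"rotation":[0,0,0]},{"slide":[0,0,-5],"rotation":[0,0,0]},{"slide":[0,0,0],"rotation":[0,0,0]}]}}

```text
time: 16.18
tool_pos: [0.5105, -0.0469, 0.1223]
tool_rot: [-0.0, 0.703, 0.711, -0.0]
contact_force: [-1.3, -1.7, -5.6]
gripper_width: 0.458
```

```bash
python3 - <<'E'
from h import *
s=state();print(s["time"],s["tool_pos"],s["contact_force"],s["ft_torque"],s["gripper_width"])
f=optics.grab_frame("side");save(f,"o_s",(190,150,330,260),5)
E
```

```text
16.1833 [ 0.51046671 -0.04690766  0.12227124] [-1.28009353 -1.70048717 -5.59700539] [-0.23060777  0.15101076 -0.01917146] 0.45752830806423983
```

View pics/o_s.png

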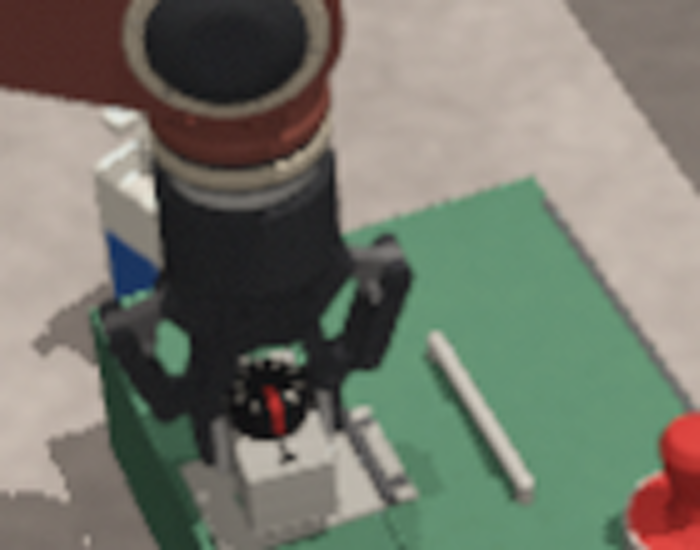

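Request:
{"api": "jog_arm", "payload": {"increments": [{"slide":[0,0,-6],"rotation":[0,0,0]},{"slide":[0,0,-8],"rotation":[0,0,0]},{"slide":[0,0,-10],"rotation":[0,0,0]},{"slide":[0,0,-10],"rotation":[0,0,0]},{"slide":[0,0,-12],"rotation":[0,0,0]},{"slide":[0,0,-12],"rotation":[0,0,0]},{"slide":[0,0,-12],"rotation":[0,0,0]},{"slide":[0,0,-12],"rotation":[0,0,0]},{"slide":[0,0,-12],"rotation":[0,0,0]},{"slide":[0,0,-12],"rotation":[0,0,0]},{"slide":[0,0,-12],"rotation":[0,0,0]},{"slide":[0,0,-10],"rotation":[0,0,0]},{"slide":[0,0,-6],"rotation":[0,0,0]},{"slide":[0,0,-3],"rotation":[0,0,0]},{"slide":[0,0,0],"rotation":[0,0,0]},{"slide":[0,0,0],"rotation":[0,0,0]},{"slide":[0,0,0],"rotation":[0,0,0]},{"slide":[0,0,0],"rotation":[0,0,0]}]}}

```text
time: 17.73
tool_pos: [0.5104, -0.0468, 0.2583]
tool_rot: [-0.001, 0.703, 0.711, -0.0]
contact_force: [-0.4, -0.8, -5.5]
gripper_width: 0.453
```

```bash
python3 - <<'E'
from h import *
s=state();print(s["time"],s["tool_pos"],s["tool_rot"],s["joint_vel"].round(4),s["contact_force"],s["ft_torque"],s["gripper_width"])
for n in ("side","scene","wrist"):
    f=optics.grab_frame(n);save(f,"p_"+n)
E
```

```text
17.7333 [ 0.5103631  -0.04676251  0.25825866] [-7.67342312e-04  7.03389317e-01  7.10804234e-01 -4.69611575e-04] [ 0.0012  0.0001 -0.0028 -0.0008 -0.0002 -0.0003] [-0.44090395 -0.76328933 -5.46689557] [-0.01723331  0.0047099  -0.04308773] 0.4532278712797531
```

View pics/p_side.png

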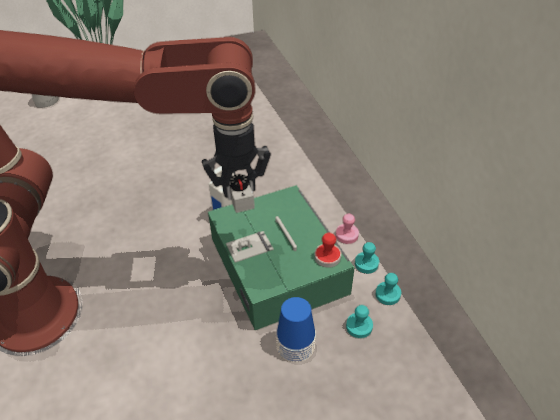

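View pics/p_scene.png

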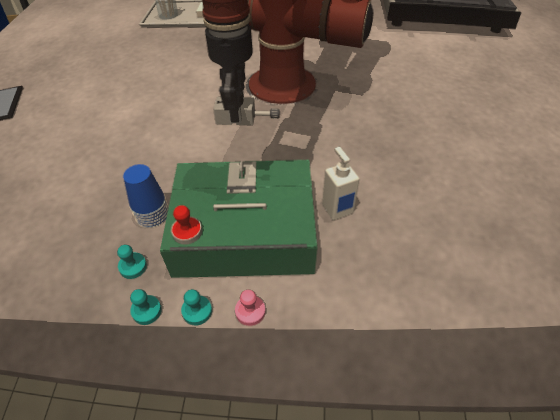

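View pics/p_wrist.png

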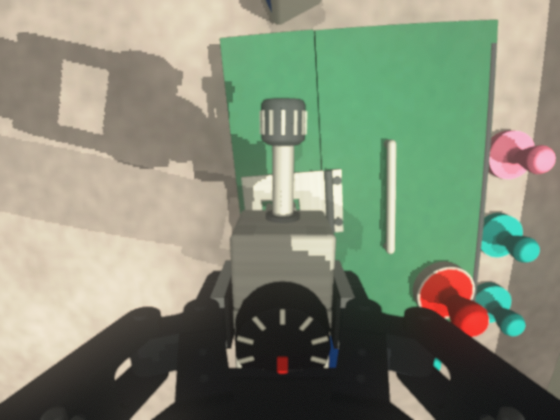

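```bash
python3 -c "
from plant import manip
print(manip.job_done())"
```

```text
the job is handed in; nothing more can be done
None
```

The padlock is open and off the staple. I handed the job in at about 18 s of the 67 s allowed, with the gripper holding the lock up. The hand-in reports no verdict.

**What I did:**
1. I gripped the dial and turned it 108° clockwise, which is three notches. After letting go, the red mark stood at the pointer.
2. I pinched the knob and drew the shackle out about 22 mm to its end stop, with the lock still on the hasp.
3. I gripped the block across its x and lifted it straight up.

**Last checks:**
- **Height:** The tool rose from about 0.111 m to 0.258 m, so the lock is about 147 mm above its seat.
- **Attitude and grip:** The lock is level with the dial on top. The wrist carries about 5.5 N, and the arm is at rest.
- **Shackle:** It was still out in the last pictures.
- **Surroundings:** The lid is shut, and the tamper, sanitiser and cups look unmoved.

**Disagreements:**
- **Lock turned in its play:** Turning the dial swung the lock about 4 to 5° on the staple. I measured it again and aligned the tool before gripping the knob and the block.
- **Noisy readings:** The tool position varied by 1 to 2 mm between readings. The scene camera also placed the lock several mm from where the wrist camera did, so I relied on the wrist camera and the contact forces.

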